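# Find the splay of a stool leg on a half-log with a pendulum angle gauge

### The job

Pick up the angle gauge by the grip on its top and stand it level on the crown of the half-log, its base lying square across the log and covering the pencil line. Then rock it sideways over the round of the log, still on the line, until the hanging needle settles opposite the little tab set on the rim of its dial, and finish holding it still there, pressed lightly on the log, so that the leg hole can be marked. Do not shift the log or disturb the other things on the bench.

Things in the scene. Friction and masses are not known exactly. Their poses are not given: they have to be found in the camera images.
- gauge: Pendulum angle gauge, 0.44 kg, standing on the bench. Base bar 130 mm long (y), 30 wide (x), 14 high, flat below; on it a round black case, 120 mm across, 24 thick, centre 74 mm up; a grip lug on top, in all 160 mm high. Origin: centre of the underside. z up out of the base, y along it, x out of the dial face (at the start the dial looks roughly to +x, away from the robot).
- gauge_grip (a point): Middle of the grip lug on top of the gauge, where to hold it: 147 mm straight above the gauge's origin. The lug is 22 mm thick (gauge x), 44 mm long (y) and stands 26 mm clear above the case. Axes as the gauge's.
- needle (a joint): Angle (rad) of the weighted plumb needle on the dial. It swings freely, comes to hang straight down and settles within about 1 s. 0 = pointing at the base; positive = turned about the gauge's +x, tip towards its +y end. When the gauge is turned about its own x by a from upright, the settled needle reads -a.
- set_tab (a joint): Angle (rad) of the set tab on the dial rim, same zero and sign as needle; 0.22 to 0.42, different each time; stiff, it stays put. The needle is level with the tab when both angles are equal: the top of the gauge must lean towards the gauge's own +y end by that angle.
- needle_tip (a point): Tip of the needle, 46 mm from the dial centre, 14 mm in front of the middle plane of the gauge.
- tab_mark (a point): The inner end of the set tab, a dark steel tongue 7 mm wide reaching in from the rim of the dial, at the same 46 mm from the dial centre and in the same plane as the needle tip.
- log: Half-log, peeled, 320 mm long, about 120 wide, flat face down on the bench, loose, 1.1 to 2.2 kg. Its round is uneven: 59 to 65 mm from the body's x axis; crown 65 mm high. Origin: on the bench, mid-width, straight below the pencil line, which runs over the round square to the length. x along the log, y across, z up. It reaches 90 mm from the line to +x, 230 mm to -x.
- stool_leg: Bystander: a turned stool leg 220 mm long with a 30 mm square end, lying on the bench left of the log. Origin on its underside.
- mallet: Bystander: a turned wooden mallet, 215 mm tall, 84 mm wide, standing on its head. Origin at its foot.
- wax_tin: Bystander: a round tin 72 mm wide and 50 mm high. Origin at its foot.
- sanding_block: Bystander: a cork sanding block 70 x 110 x 31 mm, lying on the bench. Origin at its underside.
There are look-alikes about, which are no part of the job. Of the things that look like the gauge, the larger one is meant.

How it is judged:
By the outcome, as a careful person would: the job done as asked, in the order asked, and still so for the second after the job is handed in, while the arm keeps its last pose, push and grip.
It also fails if it takes over 58 s, if anything falls off the work surface, if the arm or the gripper's body presses on something with over 40 N, if the wrist force passes 120 N, or if a joint passes its speed limit or range.

### The arm

A 6-joint arm with a two-finger parallel gripper is mounted at the origin on the work surface. World frame = base frame: x ahead of the robot, y to its left, z up, the work surface at z = 0. Lengths are in mm, angles in rad, forces in N, time in s.
With the tool pointing down it reaches from about 325 to 775 mm from the base axis. Payload 9.3 kg.
Tool frame: the origin (TCP) lies between the finger pads; the fingertips stand 22 mm ahead of it and the grasp point (between the pads) lies 3 mm ahead of it; z points along the fingers, y is the line along which they close (so a half turn about z gives the same grasp; the last joint's range is limited). The gripper opens to 85 mm and grips with 20 to 120 N. Pads are 22 mm wide; open, the fingers measure 114 mm over their backs; the gripper's body (76 mm by 85 mm) begins 54 mm behind the grasp point. The pads swing forward as they close: fully open they stand 13 mm farther back than shut.
Start: joints at [-1.493, 0.259, 0.021, 1.334, 0, 1.418], TCP at [125.809, -535.415, 253.279] pointing down, gripper open.
Joint ranges: [-3.04, 3.04], [-0.91, 1.82], [-1.04, 1.36], [-1.92, 1.95], [-1.52, 1.45], [-3.14, 3.14]. Speed limits (rad/s): [2.22, 2.22, 2.79, 3.14, 3.14, 3.14].

### API

Orientations are given as a unit quaternion [w, x, y, z].
In Python, from workcell import ctrl gives the robot as it stands. The module is installed in compiled form; this text tells all that it offers.
- The arm moves only by the tool arm_command, never from a script. Its argument "moves" is a list of rows, each an object of numbers: "tx", "ty", "tz": the shift along the tool's x, y, z in mm; "ax", "ay", "az": the turn, a rotation vector about the tool's x, y, z in rad. A call has 1 to 5 rows; each row shifts and turns the commanded pose from where the row before left it, along the tool's axes as they then stand; what a row does not reach is not made up. A row lasts 1/10 s, in which the tool goes at most 50 mm and 8.59 degrees, less where a joint would pass 70% of its speed; a pose out of reach is approached as far as the arm can. A call is refused whole if a number of a shift passes 50 or a number of a turn 0.15, either way. A call with a gripper value outside its range is refused whole. "jaw" is the opening, from 0 (shut) to 1 (fully open), set as the call begins (left out, the last holds). The fingers move at their own pace and stop on an object; the grip force is fixed at half the most. Time passes only in rows, so rows that do not move let the fingers close. It gives the time, the measured TCP pose, the force, the opening and the grip force at its end, in the units of the state.
- ctrl.sense(): the state, without advancing time (a new reading comes with each control period).
- ctrl.capture(name): name is "scene" or "top" or "wrist"; returns a dict with "frame" (384x512x3 uint8, blue, green, red), "camera_matrix" (3x3 intrinsics, pixels), "rvec" (rotation vector, rad) and "tvec" (3), from world to camera coordinates, as OpenCV has them; the wrist camera has in their place "T_tool_cam" (4x4, takes a point from camera to tool coordinates, whose origin is the TCP and whose axes are the flange's). Camera axes: x right, y down, z forward; pixel columns grow to the right and rows downward; lengths in mm; the calibration is good to about 2 mm. A picture is of the moment at which its call begins: read the wrist's pose just before it. There is no depth.
- ctrl.sign_off(): hands the job in; it is judged then, once.
Trained networks look in the newest picture that a camera, given by its name, has taken for a name from the list of things; names that differ only in an ending like _2 or _b are one class to them, and where a whole thing is asked for, a point or a joint stands for the part that bears it (a point fixed in the world has none). Each returns a list of dicts, best first, with "score" (0 to 1); they miss things now and then, are a little off and sometimes report something else, mostly with a low value. They report only what shows in the picture. A call takes as long as a camera call. They do not tell look-alikes from the thing itself.
- ctrl.silhouettes(camera, name): "pixels" (384x512 bool, what is visible of it) and "extent" ([centre column, centre row, width, height] in pixels, round what is visible of it).
The state is a dict: "time": time; "joint_pos": joint angles; "joint_vel": joint speeds; "joint_torque": joint torques, N m; "position": TCP position; "orientation": TCP orientation; "contact_force": force on the tool from outside, world axes, zero at the start; "wrist_torque": the same for the moment, N m; "opening": finger opening in mm; "grip_force": force on a finger pad.
Only numpy, scipy, OpenCV 4.12 (cv2) and the standard library are available. Lean on these libraries where they do the work, as an engineer would, in place of code of your own. Each camera call takes 0.05 s, during which the arm holds its last target. There are 200 camera calls.

## Working session

There is one attempt and no reset: what is moved stays moved. The work goes in short steps, Python scripts to look and compute and a tool call to move; the robot and the scene stay as the last step left them, time stands still between calls to the robot, and variables do not carry over. Pictures are saved under pics/ and viewed, at most 10 in all, crops included, and the job is handed in when it is done.

Besides the shell and the picture viewer there is one more tool, called after "Request:" by a JSON object that holds its "op" and its "data". arm_command: Moves the arm, as the interface text tells. Its arguments: {"type":"object","properties":{"moves":{"type":"array"},"jaw":{"type":"number"}},"required":["moves"]}

```bash
mkdir -p pics
cat > h.py <<'E'
import numpy as np, cv2
from workcell import ctrl
from scipy.spatial.transform import Rotation as R
def q2R(q): return R.from_quat([q[1],q[2],q[3],q[0]]).as_matrix()
def cap(n):
    s=ctrl.sense(); c=ctrl.capture(n)
    K=np.array(c["camera_matrix"],float)
    if "rvec" in c:
        Rm=cv2.Rodrigues(np.array(c["rvec"],float))[0]; t=np.array(c["tvec"],float).ravel()
    else:
        T=np.eye(4);T[:3,:3]=q2R(s["orientation"]);T[:3,3]=s["position"]
        W=np.linalg.inv(T@np.array(c["T_tool_cam"])); Rm=W[:3,:3];t=W[:3,3]
    return dict(f=c["frame"],K=K,R=Rm,t=t)
def proj(c,p):
    p=np.atleast_2d(p); x=(p@c["R"].T+c["t"])@c["K"].T; return x[:,:2]/x[:,2:]
def onz(c,uv,z):
    uv=np.atleast_2d(uv); d=np.c_[uv,np.ones(len(uv))]@np.linalg.inv(c["K"]).T@c["R"]
    o=-c["R"].T@c["t"]; return o+d*((z-o[2])/d[:,2])[:,None]
E
python3 - <<'E'
from h import *
ims=[]
for n in("scene","top"):
    c=cap(n);f=c["f"].copy();print(n,"cam at",(-c["R"].T@c["t"]).round(), "f",c["K"][0,0])
    cv2.imwrite(f"pics/{n}0.png",f)
    for k in("gauge","gauge_grip","set_tab","needle","log","stool_leg","mallet","wax_tin","sanding_block"):
        for d in ctrl.silhouettes(n,k)[:4]:
            e=np.array(d["extent"]);print(n,k,round(d["score"],2),e.round(1),onz(c,e[:2],0).round()[0,:2])
    cv2.imwrite(f"pics/{n}0b.png",cv2.resize(f,(800,600)))
s=ctrl.sense();print(s["time"],s["orientation"],s["position"],s["opening"])
E
```

```text
scene cam at [1098. -599.  992.] f 363.9393555008508
scene gauge 0.93 [192.2 216.8  27.5  34. ] [ 375. -109.]
scene gauge 0.78 [181.7 254.2  33.6  53. ] [ 472. -238.]
scene gauge_grip 0.74 [191.1 212.8  27.   29.3] [357. -99.]
scene gauge_grip 0.63 [179.7 256.6  37.2  51.3] [ 475. -249.]
scene needle 0.53 [306.6 155.7  46.5  29.7] [468. 449.]
scene log 0.8 [268.6 195.4  90.1  59.9] [504. 160.]
scene stool_leg 0.7 [179.6 256.4  38.5  55.5] [ 474. -248.]
scene stool_leg 0.65 [305.5 157.1  38.4  28.7] [470. 438.]
scene mallet 0.73 [221.2 300.4  29.5  57.9] [ 684. -264.]
scene wax_tin 0.6 [282.2 280.2  21.8  23.5] [773. -88.]
scene wax_tin 0.41 [222.7 298.6  27.7  54.9] [ 684. -257.]
top cam at [ 358.   62. 1030.] f 351.76797658923397
top gauge 0.93 [322.8 245.6  32.5  15.7] [ 407. -135.]
top gauge 0.67 [370.5 207.6  52.3  26.3] [ 516. -282.]
top gauge_grip 0.95 [371.4 206.1  56.4  22.7] [ 520. -285.]
top gauge_grip 0.79 [323.8 245.4  39.3  19.3] [ 407. -138.]
top log 0.6 [225.2 210.9  55.5 116.9] [512. 147.]
top stool_leg 0.9 [128.8 225.5  22.5  75.6] [473. 431.]
top mallet 0.65 [379.  130.8  50.3  42.9] [ 755. -327.]
top wax_tin 0.61 [303.9 118.3  28.   23. ] [800. -98.]
top sanding_block 0.92 [379.5 284.4  46.3  42.6] [ 296. -290.]
1.0 [ 4.76409336e-06  9.93349221e-01  1.15140456e-01 -3.40057009e-06] [ 125.80390096 -535.42047133  253.28464501] 85.74726150812408
```

View pics/scene0b.png

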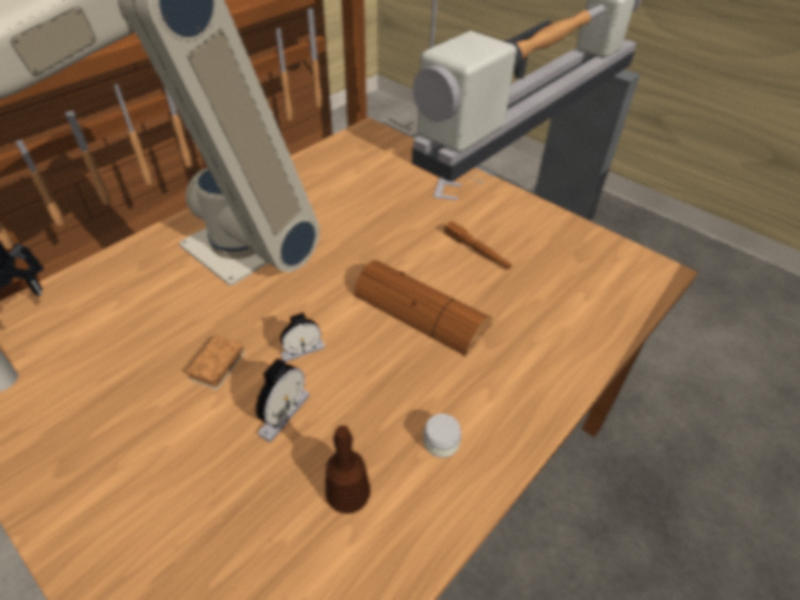

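View pics/top0b.png

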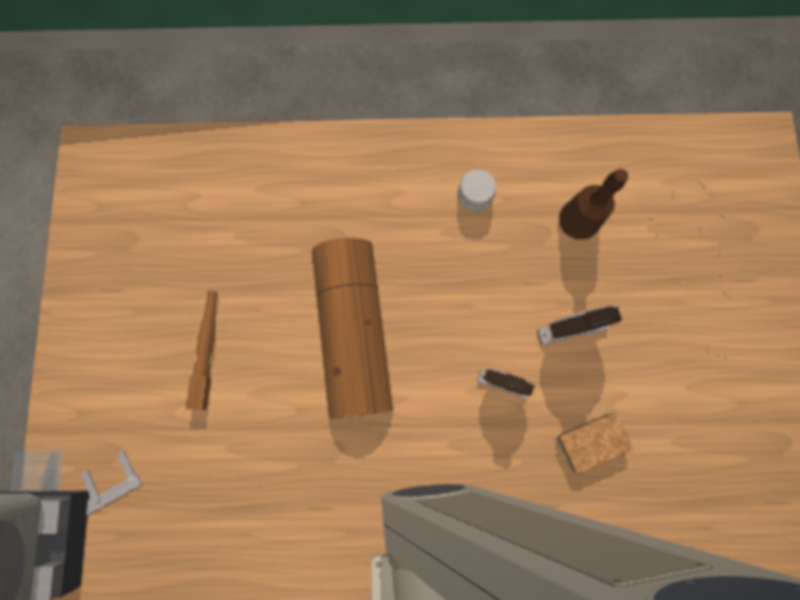

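Big gauge appears in top at 800-scale (580,325), in scene at (283,398). The small look-alike is at top (505,382), scene (301,338). The log's line is at top (320–378, 287). I choose the larger gauge and check it in a close crop.

```bash
cat > fit.py <<'E'
from h import *
from scipy.optimize import minimize
def gauge_parts():
    b=lambda x,y,z0,z1:np.array([[i*x/2,j*y/2,k] for i in(-1,1) for j in(-1,1) for k in(z0,z1)])
    a=np.linspace(0,2*np.pi,40)
    cyl=np.concatenate([np.c_[0*a+x,60*np.cos(a),74+60*np.sin(a)] for x in(-12,12)])
    return [b(30,130,0,14),cyl,b(22,44,130,160)]
def render(c,P,s=4):
    m=np.zeros((384*s,512*s),np.uint8)
    for p in P:
        h=cv2.convexHull((proj(c,p)*s+s/2-.5).round().astype(np.int32)); cv2.fillConvexPoly(m,h,1)
    return cv2.resize(m.astype(np.float32),(512,384),interpolation=cv2.INTER_AREA)
def pose(P,x,y,yaw):
    Rz=R.from_euler('z',yaw).as_matrix(); return [p@Rz.T+[x,y,0] for p in P]
def fit(views,P,x0):
    def cost(v):
        r=0
        for c,m in views:
            q=render(c,pose(P,v[0],v[1],v[2]/100)); r+=1-np.minimum(q,m).sum()/np.maximum(q,m).sum()
        return r
    return minimize(cost,x0,method='Nelder-Mead',options=dict(initial_simplex=np.array(x0)+np.array([[0,0,0],[8,0,0],[0,8,0],[0,0,12]])))
E
python3 - <<'E'
from fit import *
S=cap("scene");T=cap("top")
def sil(n,k,px):
    return min(ctrl.silhouettes(n,k),key=lambda d:np.hypot(d["extent"][0]-px[0],d["extent"][1]-px[1]))["pixels"].astype(np.float32)
v=[(S,sil("scene","gauge",(182,254))),(T,sil("top","gauge",(370,207)))]
for sub in(v,v[1:],v[:1]):
    r=fit(sub,gauge_parts(),[495,-260,15]);print("gauge",r.x.round(1),round(r.fun,3))
a=np.linspace(0,np.pi,30)
L=[np.concatenate([np.c_[0*a+x,60*np.cos(a),63*np.sin(a)] for x in(-230,90)])]
w=[(S,sil("scene","log",(268,195))),(T,sil("top","log",(225,210)))]
for sub in(w,w[1:],w[:1]):
    r=fit(sub,L,[540,140,5]);print("log",r.x.round(1),round(r.fun,3))
for e in [(320,288),(349,286),(378,285)]: print("line",onz(T,np.array(e)*.64,65 if e[0]==349 else 30).round(1))
A=cv2.resize(S["f"][215:300,150:235],(400,400),interpolation=cv2.INTER_CUBIC)
B=cv2.resize(T["f"][140:280,190:260],(300,600),interpolation=cv2.INTER_CUBIC)
o=np.zeros((600,700,3),np.uint8);o[:400,:400]=A;o[:,400:]=B;cv2.imwrite("pics/crop.png",o)
E
```

```text
gauge [ 509.2 -265.2   19.9] 0.169
gauge [ 509.  -264.4   21.1] 0.083
gauge [ 506.4 -265.6   24.3] 0.058
log [583.3 158.6  11.9] 0.068
log [585.  158.5  11.7] 0.021
log [583.3 157.8  11.2] 0.042
line [[586.9 204.5  30. ]]
line [[581.7 147.3  65. ]]
line [[590.9  96.2  30. ]]
```

View pics/crop.png

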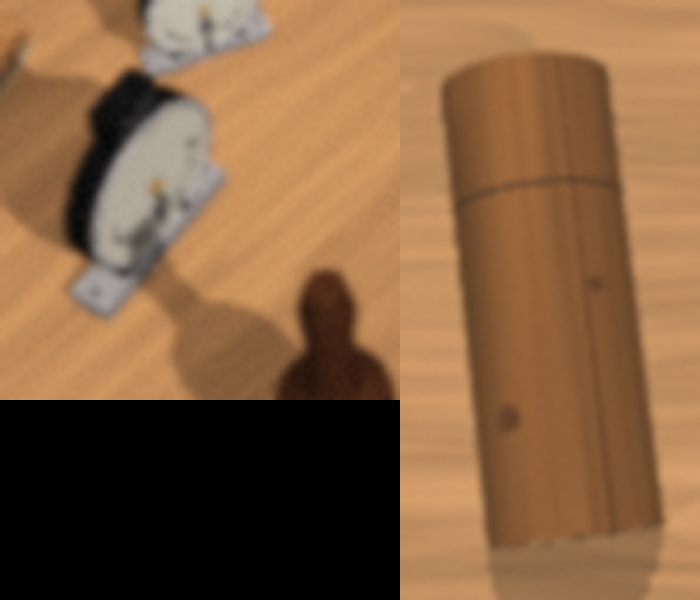

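The crop confirms it: the big gauge (dial centre at crop (155,185)) is the one next to the mallet, with the smaller copy above it. Gauge is about (508,-265), yaw 0.22; log about (584,158), yaw 0.117. Moving over the gauge.

Request:
{"op": "arm_command", "data": {"moves": [{"tx": 43,"ty": -17},{"tx": 43,"ty": -17},{"tx": 43,"ty": -17},{"tx": 43,"ty": -17},{"tx": 43,"ty": -17}], "jaw": 1}}

```text
schema error: expected keys tx, ty, tz, ax, ay, az
```

Request:
{"op": "arm_command", "data": {"moves": [{"tx": 43,"ty": -17},{"tx": 43,"ty": -17},{"tx": 43,"ty": -17},{"tx": 43,"ty": -17},{"tx": 43,"ty": -17}]}}

```text
schema error: expected keys tx, ty, tz, ax, ay, az
```

Request:
{"op": "arm_command", "data": {"moves": [{"az": -0.145},{"az": -0.145},{"az": -0.145},{"az": -0.145},{"az": -0.145}]}}

```text
schema error: expected keys tx, ty, tz, ax, ay, az
```

Request:
{"op": "arm_command", "data": {"moves": [{"az": -0.145},{"az": -0.145},{"az": -0.145},{"az": -0.145},{"az": -0.145}]}}

```text
schema error: expected keys tx, ty, tz, ax, ay, az
```

Request:
{"op": "arm_command", "data": {"moves": [{"az": -0.11},{}]}}

```text
schema error: expected keys tx, ty, tz, ax, ay, az
```

Run:
```python
from fit import *
W=cap("wrist");s=ctrl.sense();print(s["time"],s["position"],q2R(s["orientation"]).round(3).tolist(),s["joint_pos"])
sil=[]
for k in("gauge","gauge_grip"):
  for d in ctrl.silhouettes("wrist",k):
    print(k,round(d["score"],2),np.round(d["extent"],1),onz(W,d["extent"][:2],160).round(1));
    if k=="gauge": sil.append(d)
f=W["f"].copy()
ms=[max(sil,key=lambda d:d["pixels"].sum())["pixels"].astype(np.float32)] if sil else None
if ms:
    r=fit([(W,ms[0])],gauge_parts(),[508,-265,22]);print(r.x,r.fun)
    for p in pose(gauge_parts(),r.x[0],r.x[1],r.x[2]/100): cv2.polylines(f,[cv2.convexHull(proj(W,p).astype(np.int32))],True,(0,255,0),1)
cv2.imwrite("pics/w1.png",f)
```

```text
1.35 [ 125.81721304 -535.41594189  253.25203776] [[0.973, 0.229, 0.0], [0.229, -0.973, 0.0], [0.0, -0.0, -1.0]] [-1.49258650e+00  2.58623719e-01  2.14650033e-02  1.33365858e+00
  1.84081377e-06  1.41818838e+00]
```

View pics/w1.png

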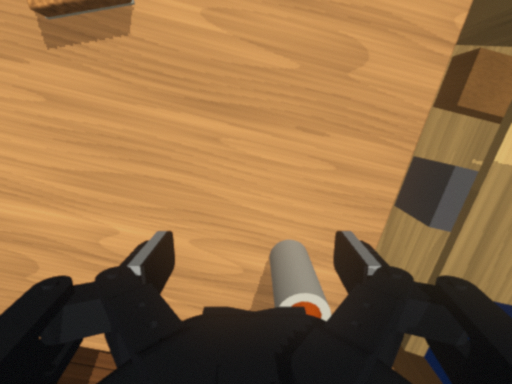

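All six keys are needed; nothing has moved (the wrist picture still shows the start view, with the block at (80,5)).

Request:
{"op": "arm_command", "data": {"moves": [{"tx": 43,"ty": -17,"tz": 0,"ax": 0,"ay": 0,"az": 0},{"tx": 43,"ty": -17,"tz": 0,"ax": 0,"ay": 0,"az": 0},{"tx": 43,"ty": -17,"tz": 0,"ax": 0,"ay": 0,"az": 0},{"tx": 43,"ty": -17,"tz": 0,"ax": 0,"ay": 0,"az": 0},{"tx": 43,"ty": -17,"tz": 0,"ax": 0,"ay": 0,"az": 0}], "jaw": 1}}

```text
time: 1.95
position: [316.9, -402.3, 253.4]
orientation: [0.0, 0.993, 0.115, 0.0]
contact_force: [0.2, -0.3, 1.0]
opening: 85.5
grip_force: 0.0
```

Request:
{"op": "arm_command", "data": {"moves": [{"tx": 43,"ty": -17,"tz": 0,"ax": 0,"ay": 0,"az": 0},{"tx": 43,"ty": -17,"tz": 0,"ax": 0,"ay": 0,"az": 0},{"tx": 43,"ty": -17,"tz": 0,"ax": 0,"ay": 0,"az": 0},{"tx": 43,"ty": -17,"tz": 0,"ax": 0,"ay": 0,"az": 0},{"tx": 43,"ty": -17,"tz": 0,"ax": 0,"ay": 0,"az": 0}]}}

```text
time: 2.45
position: [507.0, -270.1, 253.4]
orientation: [0.0, 0.993, 0.115, 0.0]
contact_force: [-0.1, -0.4, 0.5]
opening: 85.2
grip_force: 0.0
```

Request:
{"op": "arm_command", "data": {"moves": [{"tx": 0,"ty": 0,"tz": 0,"ax": 0,"ay": 0,"az": -0.145},{"tx": 0,"ty": 0,"tz": 0,"ax": 0,"ay": 0,"az": -0.145},{"tx": 0,"ty": 0,"tz": 0,"ax": 0,"ay": 0,"az": -0.145},{"tx": 0,"ty": 0,"tz": 0,"ax": 0,"ay": 0,"az": -0.145},{"tx": 0,"ty": 0,"tz": 0,"ax": 0,"ay": 0,"az": -0.145}]}}

```text
time: 2.95
position: [505.6, -271.4, 253.2]
orientation: [-0.0, 0.887, 0.463, -0.0]
contact_force: [0.6, -0.5, -0.7]
opening: 85.3
grip_force: 0.0
```

Request:
{"op": "arm_command", "data": {"moves": [{"tx": 0,"ty": 0,"tz": 0,"ax": 0,"ay": 0,"az": -0.145},{"tx": 0,"ty": 0,"tz": 0,"ax": 0,"ay": 0,"az": -0.145},{"tx": 0,"ty": 0,"tz": 0,"ax": 0,"ay": 0,"az": -0.145},{"tx": 0,"ty": 0,"tz": 0,"ax": 0,"ay": 0,"az": -0.145},{"tx": 0,"ty": 0,"tz": 0,"ax": 0,"ay": 0,"az": -0.145}]}}

```text
time: 3.45
position: [505.5, -271.6, 253.2]
orientation: [-0.0, 0.665, 0.747, -0.0]
contact_force: [0.6, 0.5, -0.4]
opening: 85.1
grip_force: 0.0
```

Request:
{"op": "arm_command", "data": {"moves": [{"tx": 0,"ty": 0,"tz": 0,"ax": 0,"ay": 0,"az": -0.11},{"tx": 0,"ty": 0,"tz": 0,"ax": 0,"ay": 0,"az": 0}]}}

```text
time: 3.65
position: [505.5, -271.6, 253.3]
orientation: [-0.0, 0.625, 0.781, -0.0]
contact_force: [-0.2, -0.5, 1.0]
opening: 85.4
grip_force: 0.0
```

```bash
cat > look.py <<'E'
from fit import *
W=cap("wrist");s=ctrl.sense();print(s["time"],s["position"],q2R(s["orientation"]).round(3).tolist(),s["joint_pos"])
sil=[]
for k in("gauge","gauge_grip"):
  for d in ctrl.silhouettes("wrist",k):
    print(k,round(d["score"],2),np.round(d["extent"],1),onz(W,d["extent"][:2],160).round(1));
    if k=="gauge": sil.append(d)
f=W["f"].copy()
if sil:
    m=max(sil,key=lambda d:d["pixels"].sum())["pixels"].astype(np.float32)
    r=fit([(W,m)],gauge_parts(),[508,-265,22]);print(r.x,r.fun)
    for p in pose(gauge_parts(),r.x[0],r.x[1],r.x[2]/100): cv2.polylines(f,[cv2.convexHull(proj(W,p).astype(np.int32))],True,(0,255,0),1)
cv2.imwrite("pics/w2.png",f)
E
python3 look.py
```

```text
3.7 [ 505.52504644 -271.55975399  253.2583341 ] [[-0.216, 0.976, -0.0], [0.976, 0.216, 0.0], [0.0, -0.0, -1.0]] [-6.39165438e-01  2.99708042e-01  7.93347684e-02  1.35045554e+00
  2.40383739e-05  7.14070514e-01]
gauge 0.96 [259.2 171.1  31.4 112.1] [[ 505.1 -247.7  160. ]]
gauge 0.64 [194.2  39.2  64.3  77.9] [[ 437.4 -163.5  160. ]]
gauge_grip 0.7 [197.9  40.5  68.4  81. ] [[ 440.2 -163.8  160. ]]
gauge_grip 0.64 [257.1 169.8  30.3 113.7] [[ 503.2 -247.   160. ]]
[ 508. -265.   22.] 1.0
```

View pics/w2.png

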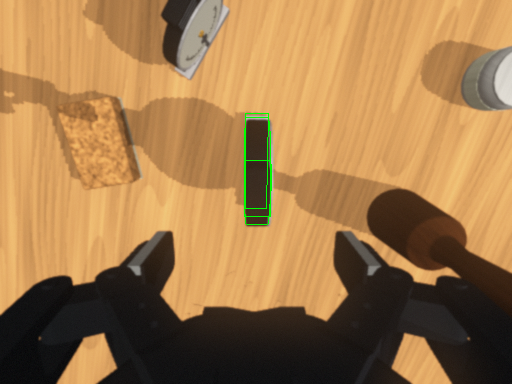

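The wrist view shows the gauge edge-on at cols 245–271, rows 117–225, with the overlay of (508,-265,0.22) nearly matching. The fit took the wrong silhouette (the small gauge at (194,39)), so I'm refitting with the best one.

Run:
```python
from fit import *
W=cap("wrist")
m=ctrl.silhouettes("wrist","gauge")[0]
r=fit([(W,m["pixels"].astype(np.float32))],gauge_parts(),[508,-265,22]);print(m["extent"],r.x,r.fun)
# intensity-based: dark lug/case + light bar columns
g=cv2.cvtColor(W["f"],cv2.COLOR_BGR2GRAY);print(g[205,235:280]);print(g[130,235:280]);print(g[105:240,257])
print(proj(W,[[508,-265,160],[508,-265,0]]))
```

```text
[256.1, 171.8, 31.9, 111.1] [ 508.46279464 -266.41917799   18.95570152] 0.10838145017623901
[181 179 173 168 167 170 168 166 147 115  75  53  48  49  49  52  51  52
  50  50  48  49  50  49  50  50  50  50  49  51  49  51  49  51  70 122
 162 177 180 178 176 176 177 179 174]
[147 144 145 141 140 139 139 139 133 112  75  51  48  48  47  46  49  49
  48  49  48  48  49  46  48  49  50  49  49  50  50  50  60  90 121 142
 155 173 178 181 186 186 184 181 179]
[189 190 190 190 191 191 189 177 158 149 158 184 192 178 120  66  51  49
  48  49  48  48  49  50  48  49  50  47  47  46  47  49  47  47  48  48
  47  48  45  47  45  46  47  46  47  47  46  46  47  45  46  48  48  48
  46  46  46  45  40  42  43  42  44  45  46  46  47  47  48  47  48  47
  47  45  48  47  48  46  48  49  49  46  47  48  47  47  47  49  48  47
  49  50  50  50  51  50  49  48  51  50  50  50  52  51  51  51  51  51
  50  52  50  49  49  50  48  50  50  52  49  52  73 125 164 175 176 178
 179 178 181 181 183 183 181 181 182]
[[257.88282889 191.71086054]
 [256.27106637 161.80388416]]
```

Request:
{"op": "arm_command", "data": {"moves": [{"tx": 5,"ty": 3,"tz": 16,"ax": 0,"ay": 0,"az": 0},{"tx": 0,"ty": 0,"tz": 20,"ax": 0,"ay": 0,"az": 0},{"tx": 0,"ty": 0,"tz": 20,"ax": 0,"ay": 0,"az": 0},{"tx": 0,"ty": 0,"tz": 20,"ax": 0,"ay": 0,"az": 0},{"tx": 0,"ty": 0,"tz": 20,"ax": 0,"ay": 0,"az": 0}]}}

```text
time: 4.4
position: [507.4, -266.0, 156.6]
orientation: [0.0, 0.626, 0.78, 0.0]
contact_force: [0.2, 0.4, -0.2]
opening: 85.4
grip_force: 0.0
```

Request:
{"op": "arm_command", "data": {"moves": [{"tx": 0,"ty": 0,"tz": 0,"ax": 0,"ay": 0,"az": 0},{"tx": 0,"ty": 0,"tz": 0,"ax": 0,"ay": 0,"az": 0},{"tx": 0,"ty": 0,"tz": 0,"ax": 0,"ay": 0,"az": 0},{"tx": 0,"ty": 0,"tz": 0,"ax": 0,"ay": 0,"az": 0},{"tx": 0,"ty": 0,"tz": 0,"ax": 0,"ay": 0,"az": 0}], "jaw": 0}}

```text
time: 4.9
position: [507.8, -266.4, 158.5]
orientation: [0.001, 0.625, 0.78, -0.0]
contact_force: [-0.1, -1.5, 4.1]
opening: 20.9
grip_force: 59.8
```

Request:
{"op": "arm_command", "data": {"moves": [{"tx": 0,"ty": 0,"tz": 0,"ax": 0,"ay": 0,"az": 0},{"tx": 0,"ty": 0,"tz": 0,"ax": 0,"ay": 0,"az": 0},{"tx": 0,"ty": 0,"tz": 0,"ax": 0,"ay": 0,"az": 0},{"tx": 0,"ty": 0,"tz": 0,"ax": 0,"ay": 0,"az": 0},{"tx": 0,"ty": 0,"tz": 0,"ax": 0,"ay": 0,"az": 0}]}}

```text
time: 5.4
position: [507.8, -266.4, 158.5]
orientation: [0.001, 0.625, 0.78, -0.0]
contact_force: [-0.9, -0.8, 5.7]
opening: 20.7
grip_force: 60.1
```

Gripped (20.7 mm opening, 60 N; fingertips sit on the case, with the gauge's underside about 158.5 below the TCP). Lifting it towards the scene camera to read the tab.

Request:
{"op": "arm_command", "data": {"moves": [{"tx": 0,"ty": 0,"tz": -10,"ax": 0,"ay": 0,"az": 0},{"tx": 0,"ty": 0,"tz": -30,"ax": 0,"ay": 0,"az": 0},{"tx": 0,"ty": 0,"tz": -40,"ax": 0,"ay": 0,"az": 0},{"tx": 0,"ty": 0,"tz": -40,"ax": 0,"ay": 0,"az": 0},{"tx": 0,"ty": 0,"tz": -40,"ax": 0,"ay": 0,"az": 0}]}}

```text
time: 5.9
position: [506.9, -265.6, 319.1]
orientation: [-0.0, 0.625, 0.78, 0.0]
contact_force: [0.4, -0.4, -4.9]
opening: 20.5
grip_force: 59.6
```

Request:
{"op": "arm_command", "data": {"moves": [{"tx": 0,"ty": 0,"tz": -40,"ax": 0,"ay": 0,"az": 0.1},{"tx": 0,"ty": 0,"tz": -40,"ax": 0,"ay": 0,"az": 0.14},{"tx": 0,"ty": 0,"tz": -40,"ax": 0,"ay": 0,"az": 0.14},{"tx": 0,"ty": 0,"tz": -40,"ax": 0,"ay": 0,"az": 0.14},{"tx": 0,"ty": 0,"tz": -40,"ax": 0,"ay": 0,"az": 0.14}]}}

```text
time: 6.4
position: [502.0, -263.9, 493.2]
orientation: [0.019, 0.846, 0.533, 0.008]
contact_force: [-1.2, -0.0, -5.1]
opening: 20.7
grip_force: 61.5
```

Request:
{"op": "arm_command", "data": {"moves": [{"tx": 0,"ty": 25,"tz": 0,"ax": -0.1,"ay": 0,"az": 0},{"tx": 0,"ty": 25,"tz": 0,"ax": -0.1,"ay": 0,"az": 0},{"tx": 0,"ty": 25,"tz": 0,"ax": -0.1,"ay": 0,"az": 0},{"tx": 0,"ty": 25,"tz": 0,"ax": -0.1,"ay": 0,"az": 0},{"tx": 0,"ty": 25,"tz": 0,"ax": -0.1,"ay": 0,"az": 0}]}}

```text
time: 6.9
position: [608.2, -312.7, 519.2]
orientation: [0.224, 0.814, 0.517, 0.139]
contact_force: [0.3, -0.7, -5.1]
opening: 20.6
grip_force: 61.6
```

Request:
{"op": "arm_command", "data": {"moves": [{"tx": 0,"ty": 0,"tz": 0,"ax": 0,"ay": 0,"az": 0},{"tx": 0,"ty": 0,"tz": 0,"ax": 0,"ay": 0,"az": 0},{"tx": 0,"ty": 0,"tz": 0,"ax": 0,"ay": 0,"az": 0},{"tx": 0,"ty": 0,"tz": 0,"ax": 0,"ay": 0,"az": 0},{"tx": 0,"ty": 0,"tz": 0,"ax": 0,"ay": 0,"az": 0}]}}

```text
time: 7.4
position: [608.0, -312.9, 518.9]
orientation: [0.222, 0.815, 0.518, 0.138]
contact_force: [-0.0, -0.1, -4.3]
opening: 20.9
grip_force: 61.7
```

```bash
cat > dial.py <<'E'
from h import *
import sys
def gpose(s,off=158.5):
    Rt=q2R(s["orientation"]); Rg=np.c_[Rt[:,1],Rt[:,0],-Rt[:,2]]
    return Rg, np.array(s["position"])-Rg[:,2]*off
def rect(c,Rg,o,n=520,h=65):
    # dial plane x=14 rectified: columns gauge y, rows -z, centre at z=74
    q=np.array([[14,y,74+z] for y,z in((-h,h),(h,h),(h,-h),(-h,-h))])@Rg.T+o
    H=cv2.getPerspectiveTransform(proj(c,q).astype(np.float32),np.float32([[0,0],[n,0],[n,n],[0,n]]))
    return cv2.warpPerspective(c["f"],H,(n,n),flags=cv2.INTER_CUBIC)
E
python3 - <<'E'
from dial import *
s=ctrl.sense();print(s["time"],s["position"],s["orientation"],s["contact_force"])
Rg,o=gpose(s);cs=[cap("scene") for _ in range(6)]
c=cs[0];print(proj(c,Rg@[14,0,74]+o),"axes",Rg.round(3).tolist())
c["f"]=np.mean([k["f"].astype(np.float32) for k in cs],0).astype(np.uint8)
u,v=proj(c,Rg@[0,0,80]+o)[0].astype(int);np.save("c1.npy",c,allow_pickle=True)
A=rect(c,Rg,o); n=40;B=cv2.resize(c["f"][v-n:v+n,u-n:u+n],(280,280),interpolation=cv2.INTER_CUBIC)
im=np.zeros((520,800,3),np.uint8);im[:,:520]=A;im[:280,520:]=B;cv2.imwrite("pics/dial1.png",im)
E
```

```text
7.4 [ 608.00487463 -312.86007622  518.85925699] [0.22237242 0.81460448 0.5175302  0.13832045] [-0.04486468 -0.12262431 -4.34984979]
[[175.07090468 205.48102103]] axes [[0.782, 0.426, -0.456], [-0.365, 0.905, 0.219], [0.505, -0.005, 0.863]]
```

View pics/dial1.png

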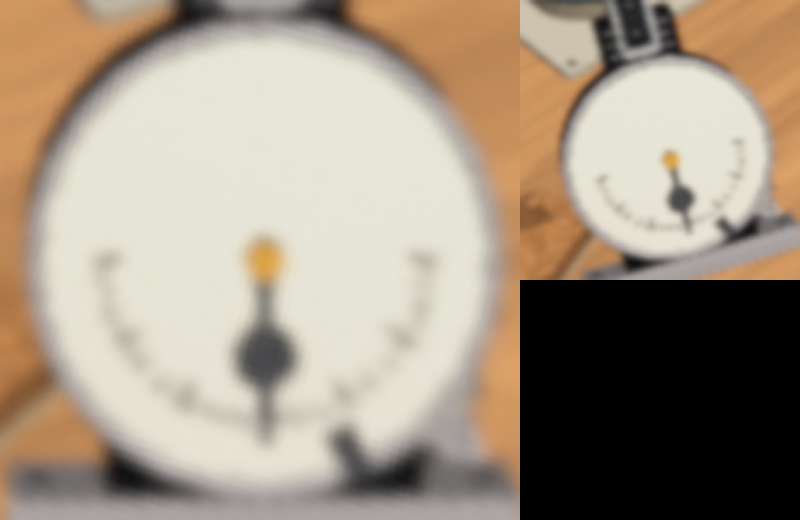

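The rectified dial shows the hub at (265,258), the needle straight down to (266,440), and the tab from (343,430) to (360,480), so the tab is near 0.41 rad on the +y side. Measuring that precisely.

Run:
```python
from dial import *
c=np.load("c1.npy",allow_pickle=True).item();s=ctrl.sense();Rg,o=gpose(s)
A=rect(c,Rg,o);hsv=cv2.cvtColor(A,cv2.COLOR_BGR2HSV);m=((hsv[...,0]>10)&(hsv[...,0]<28)&(hsv[...,1]>110)).astype(float);m[:200]=0;m[310:]=0;m[:,:200]=0;m[:,330:]=0
yy,xx=np.mgrid[:520,:520];h=np.array([(xx*m).sum(),(yy*m).sum()])/m.sum();print("hub",h)
g=cv2.cvtColor(A,cv2.COLOR_BGR2GRAY).astype(float)
for r in range(80,216,6):
    res=[]
    for lo,hi in((-.2,.2),(.2,.65)):
        a=np.linspace(lo,hi,400);v=cv2.remap(g.astype(np.float32),(h[0]+r*np.sin(a)).astype(np.float32)[None],(h[1]+r*np.cos(a)).astype(np.float32)[None],1)[0]
        w=np.clip(150-v,0,None);res.append(((a*w).sum()/w.sum() if w.sum()>300 else np.nan, v.min()))
    print(r/4,np.round(res,3).tolist())
```

```text
hub [264.44430218 262.75544174]
20.0 [[0.005, 76.0], [0.233, 97.335]]
21.5 [[0.004, 73.438], [0.24, 88.562]]
23.0 [[0.003, 72.0], [0.24, 79.88]]
24.5 [[0.002, 72.0], [0.24, 82.701]]
26.0 [[0.001, 74.0], [0.232, 93.844]]
27.5 [[-0.005, 77.0], [0.219, 118.801]]
29.0 [[-0.011, 82.438], [nan, 151.125]]
30.5 [[-0.007, 98.258], [nan, 188.16]]
32.0 [[0.001, 118.25], [nan, 209.562]]
33.5 [[0.005, 129.797], [nan, 215.531]]
35.0 [[0.006, 135.0], [nan, 205.531]]
36.5 [[0.007, 133.25], [nan, 195.097]]
38.0 [[0.01, 131.031], [nan, 188.502]]
39.5 [[0.012, 136.75], [nan, 188.688]]
41.0 [[nan, 147.75], [nan, 196.469]]
42.5 [[nan, 158.547], [nan, 204.25]]
44.0 [[nan, 171.547], [nan, 191.438]]
45.5 [[nan, 192.954], [nan, 161.303]]
47.0 [[nan, 211.893], [0.415, 124.438]]
48.5 [[nan, 222.719], [0.414, 97.5]]
50.0 [[nan, 224.281], [0.415, 86.0]]
51.5 [[nan, 221.375], [0.417, 85.0]]
53.0 [[nan, 211.312], [0.419, 84.0]]
```

Run:
```python
from fit import *
T=[cap("top") for _ in range(5)];c=T[0];F=np.mean([t["f"].astype(np.float32) for t in T],0);g=F.mean(2)
S=cap("scene");gs=S["f"].astype(np.float32).mean(2)
from scipy.ndimage import map_coordinates
Rz=lambda a:R.from_euler('z',a).as_matrix()
a=np.linspace(-1.0,1.0,60)
def prof(c,g,v,al=a):
    xs=np.arange(-15,15.1,.5);out=[]
    P=np.array([[[x,63*np.sin(t),64*np.cos(t)] for x in xs] for t in al])@Rz(v[2]).T+[v[0],v[1],0]
    uv=proj(c,P.reshape(-1,3));val=map_coordinates(g,[uv[:,1],uv[:,0]],order=3).reshape(len(al),-1)
    return xs,val-np.median(val,1,keepdims=True)
v=[584,158,.117]
for nm,cc,gg,al in(("top",c,g,a),("scene",S,gs,np.linspace(-1.3,.6,60))):
    xs,p=prof(cc,gg,v,al)
    for k in range(0,60,12): 
        q=p[k:k+12].mean(0);w=np.clip(-q-4,0,None);print(nm,al[k+6].round(2),"line at x",(xs[q.argmin()]),"centroid",round((xs*w).sum()/max(w.sum(),1e-9),2),round(q.min(),1))
s=ctrl.silhouettes("top","log")[0]["pixels"].astype(np.float32)
aa=np.linspace(0,np.pi,30)
for rr in(59,61):
    L=[np.concatenate([np.c_[0*aa+x,rr*np.cos(aa),64*np.sin(aa)] for x in(-230,90)])]
    r=fit([(c,s)],L,[584,158,11]);print(r.x,r.fun)
```

```text
top -0.8 line at x -0.5 centroid -0.46 -10.5
top -0.39 line at x 0.5 centroid 0.61 -11.3
top 0.02 line at x 0.0 centroid 0.18 -16.6
top 0.42 line at x 0.0 centroid -0.17 -14.9
top 0.83 line at x -1.0 centroid -1.27 -7.3
scene -1.11 line at x 0.5 centroid 0.53 -7.9
scene -0.72 line at x 0.0 centroid -0.1 -10.8
scene -0.33 line at x -0.5 centroid -0.34 -9.8
scene 0.05 line at x -0.5 centroid -0.8 -9.5
scene 0.44 line at x -2.0 centroid -2.13 -8.3
[584.35925322 158.63500833  11.5008655 ] 0.019908130168914795
[584.17861468 158.6148106   11.40815801] 0.0333789587020874
```

Line and log agree in both cameras: log origin is about (584,158.5), yaw 0.114. Untilting and carrying over.

Request:
{"op": "arm_command", "data": {"moves": [{"tx": 0,"ty": 0,"tz": 0,"ax": 0.1,"ay": 0,"az": -0.1},{"tx": 0,"ty": 0,"tz": 0,"ax": 0.11,"ay": 0,"az": 0},{"tx": 0,"ty": 0,"tz": 0,"ax": 0.11,"ay": 0,"az": 0},{"tx": 0,"ty": 0,"tz": 0,"ax": 0.11,"ay": 0,"az": 0},{"tx": 0,"ty": 0,"tz": 0,"ax": 0.1,"ay": 0,"az": 0}]}}

```text
time: 8.55
position: [589.6, -305.1, 475.4]
orientation: [0.054, 0.818, 0.572, -0.001]
contact_force: [-0.7, -0.2, -6.2]
opening: 20.5
grip_force: 62.1
```

Request:
{"op": "arm_command", "data": {"moves": [{"tx": 30,"ty": -10,"tz": 20,"ax": 0,"ay": 0,"az": -0.1},{"tx": 40,"ty": -10,"tz": 20,"ax": 0,"ay": 0,"az": -0.1},{"tx": 40,"ty": -10,"tz": 20,"ax": 0,"ay": 0,"az": -0.1},{"tx": 40,"ty": -10,"tz": 20,"ax": 0,"ay": 0,"az": -0.1},{"tx": 40,"ty": -10,"tz": 20,"ax": 0,"ay": 0,"az": -0.05}]}}

```text
time: 9.05
position: [570.3, -117.3, 357.7]
orientation: [0.051, 0.669, 0.742, -0.013]
contact_force: [0.3, 0.6, -4.0]
opening: 21.3
grip_force: 62.1
```

Request:
{"op": "arm_command", "data": {"moves": [{"tx": 45,"ty": 0,"tz": 20,"ax": 0,"ay": 0,"az": 0},{"tx": 45,"ty": 0,"tz": 20,"ax": 0,"ay": 0,"az": 0},{"tx": 45,"ty": 0,"tz": 20,"ax": 0,"ay": 0,"az": 0},{"tx": 45,"ty": 0,"tz": 20,"ax": 0,"ay": 0,"az": 0},{"tx": 40,"ty": 0,"tz": 10,"ax": 0,"ay": 0,"az": 0}]}}

```text
time: 9.55
position: [553.5, 93.3, 247.3]
orientation: [0.05, 0.67, 0.741, -0.013]
contact_force: [0.3, 0.7, -4.5]
opening: 20.3
grip_force: 62.1
```

```bash
cat > err.py <<'E'
from dial import *
def report(th=0.,o=(584,158.5,65.),yaw=.114):
    s=ctrl.sense();Rt=q2R(s["orientation"]);Rg,og=gpose(s)
    G=R.from_euler('z',yaw).as_matrix()@R.from_euler('x',-th).as_matrix()
    Rtt=np.c_[G[:,1],G[:,0],-G[:,2]]; tgt=np.array(o)+G[:,2]*158.5
    print(s["time"],"pos",s["position"].round(1),"tgt",tgt.round(1),"d in tool",(Rt.T@(tgt-s["position"])).round(1),"rotvec tool",R.from_matrix(Rt.T@Rtt).as_rotvec().round(4))
    print("F",np.round(s["contact_force"],1),"M",np.round(s["wrist_torque"],2),"gauge origin",og.round(1),"lean",np.arcsin(Rg[:,2]@R.from_euler('z',yaw).as_matrix()[:,1]).round(4))
E
python3 -c "from err import *;report()"
```

```text
9.55 pos [553.5  93.3 247.3] tgt [584.  158.5 223.5] d in tool [63.8 35.8 19.7] rotvec tool [ 0.0474  0.0926 -0.014 ]
F [ 0.3  0.7 -4.5] M [ 0.21  0.07 -0.03] gauge origin [562.5  79.5  89.6] lean 0.0929
```

Request:
{"op": "arm_command", "data": {"moves": [{"tx": 0,"ty": 0,"tz": -16,"ax": 0.024,"ay": 0.046,"az": -0.007},{"tx": 14,"ty": 8,"tz": 0,"ax": 0.023,"ay": 0.046,"az": -0.007},{"tx": 20,"ty": 12,"tz": 0,"ax": 0,"ay": 0,"az": 0},{"tx": 20,"ty": 12,"tz": 0,"ax": 0,"ay": 0,"az": 0},{"tx": 0,"ty": 0,"tz": 0,"ax": 0,"ay": 0,"az": 0}]}}

```text
time: 10.05
position: [580.3, 152.0, 263.9]
orientation: [0.001, 0.665, 0.747, 0.001]
contact_force: [0.0, 0.3, -4.3]
opening: 21.0
grip_force: 62.0
```

```bash
python3 -c "from err import *;report()"
```

```text
10.05 pos [580.3 152.  263.9] tgt [584.  158.5 223.5] d in tool [ 6.1  4.4 40.4] rotvec tool [0.0022 0.0002 0.0016]
F [ 0.   0.3 -4.3] M [ 0.29 -0.01 -0.03] gauge origin [580.6 152.  105.4] lean 0.0002
```

Request:
{"op": "arm_command", "data": {"moves": [{"tx": 6,"ty": 4.5,"tz": 10,"ax": 0.002,"ay": 0,"az": 0.002},{"tx": 0,"ty": 0,"tz": 10,"ax": 0,"ay": 0,"az": 0},{"tx": 0,"ty": 0,"tz": 10,"ax": 0,"ay": 0,"az": 0},{"tx": 0,"ty": 0,"tz": 5,"ax": 0,"ay": 0,"az": 0},{"tx": 0,"ty": 0,"tz": 0,"ax": 0,"ay": 0,"az": 0}]}}

```text
time: 10.55
position: [582.2, 155.8, 228.1]
orientation: [-0.001, 0.667, 0.745, -0.002]
contact_force: [0.4, -0.3, -4.2]
opening: 21.0
grip_force: 62.0
```

Run:
```python
from err import *
report()
c=cap("scene");s=ctrl.sense();Rg,o=gpose(s);f=c["f"].copy()
B=cv2.resize(f[130:250,210:330],(600,600),interpolation=cv2.INTER_CUBIC);cv2.imwrite("pics/s3.png",B)
```

```text
10.55 pos [582.2 155.8 228.1] tgt [584.  158.5 223.5] d in tool [2.4 2.1 4.6] rotvec tool [-0.0031  0.0012 -0.0028]
F [ 0.4 -0.3 -4.2] M [-0.   -0.01 -0.01] gauge origin [581.7 155.6  69.6] lean 0.0012
```

View pics/s3.png

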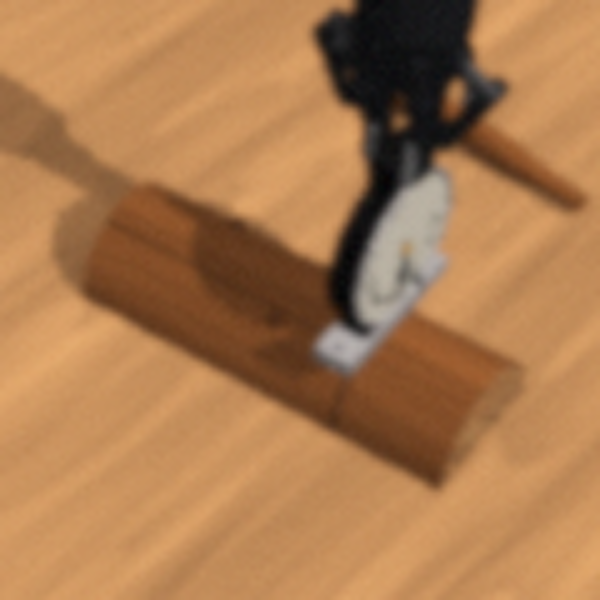

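The bar is square over the line, which shows again below the bar's end at (340,400). Lowering to contact.

Request:
{"op": "arm_command", "data": {"moves": [{"tx": 2.4,"ty": 2,"tz": 1,"ax": -0.003,"ay": 0.001,"az": -0.003},{"tx": 0,"ty": 0,"tz": 1,"ax": 0,"ay": 0,"az": 0},{"tx": 0,"ty": 0,"tz": 1,"ax": 0,"ay": 0,"az": 0},{"tx": 0,"ty": 0,"tz": 0.5,"ax": 0,"ay": 0,"az": 0},{"tx": 0,"ty": 0,"tz": 0,"ax": 0,"ay": 0,"az": 0}]}}

```text
time: 11.1
position: [584.4, 158.9, 225.6]
orientation: [0.001, 0.665, 0.746, 0.001]
contact_force: [0.2, -0.5, -3.8]
opening: 21.0
grip_force: 62.0
```

```bash
python3 -c "from err import *;report()"
```

```text
11.1 pos [584.4 158.9 225.6] tgt [584.  158.5 223.5] d in tool [-0.4 -0.4  2.1] rotvec tool [0.0016 0.0002 0.0007]
F [ 0.2 -0.5 -3.8] M [-0.05  0.   -0.03] gauge origin [584.6 158.9  67.1] lean 0.0002
```

Request:
{"op": "arm_command", "data": {"moves": [{"tx": 0,"ty": 0,"tz": 0.7,"ax": 0,"ay": 0,"az": 0},{"tx": 0,"ty": 0,"tz": 0.7,"ax": 0,"ay": 0,"az": 0},{"tx": 0,"ty": 0,"tz": 0,"ax": 0,"ay": 0,"az": 0}]}}

```text
time: 11.4
position: [584.4, 158.9, 224.1]
orientation: [0.001, 0.665, 0.746, 0.0]
contact_force: [-0.3, 0.5, -4.1]
opening: 20.8
grip_force: 62.0
```

Request:
{"op": "arm_command", "data": {"moves": [{"tx": 0,"ty": 0,"tz": 0.7,"ax": 0,"ay": 0,"az": 0},{"tx": 0,"ty": 0,"tz": 0.7,"ax": 0,"ay": 0,"az": 0},{"tx": 0,"ty": 0,"tz": 0,"ax": 0,"ay": 0,"az": 0}]}}

```text
time: 11.7
position: [584.5, 158.9, 223.8]
orientation: [0.001, 0.665, 0.746, 0.001]
contact_force: [-2.3, 0.4, 4.2]
opening: 20.7
grip_force: 63.2
```

```bash
python3 -c "from err import *;report()"
```

```text
11.7 pos [584.5 158.9 223.8] tgt [584.  158.5 223.5] d in tool [-0.4 -0.6  0.3] rotvec tool [0.0031 0.0002 0.0008]
F [-2.3  0.4  4.2] M [-0.11  0.54 -0.01] gauge origin [585.  159.   65.3] lean 0.0002
```

Contact at the expected height (65.3) with about 8 N. Holding level a moment, then rolling without slip.

Request:
{"op": "arm_command", "data": {"moves": [{"tx": 0,"ty": 0,"tz": 0,"ax": 0,"ay": 0,"az": 0},{"tx": 0,"ty": 0,"tz": 0,"ax": 0,"ay": 0,"az": 0},{"tx": 0,"ty": 0,"tz": 0,"ax": 0,"ay": 0,"az": 0},{"tx": 0,"ty": 0,"tz": 0,"ax": 0,"ay": 0,"az": 0},{"tx": 0,"ty": 0,"tz": 0,"ax": 0,"ay": 0,"az": 0}]}}

```text
time: 12.2
position: [584.6, 159.0, 223.8]
orientation: [0.001, 0.665, 0.746, 0.001]
contact_force: [-1.9, -0.7, 6.0]
opening: 20.8
grip_force: 63.3
```

Request:
{"op": "arm_command", "data": {"moves": [{"tx": 0,"ty": 0,"tz": 0,"ax": 0,"ay": 0,"az": 0},{"tx": 0,"ty": 0,"tz": 0,"ax": 0,"ay": 0,"az": 0},{"tx": 0,"ty": 0,"tz": 0,"ax": 0,"ay": 0,"az": 0},{"tx": 0,"ty": 0,"tz": 0,"ax": 0,"ay": 0,"az": 0},{"tx": 0,"ty": 0,"tz": 0,"ax": 0,"ay": 0,"az": 0}]}}

```text
time: 12.7
position: [584.5, 159.0, 223.8]
orientation: [0.001, 0.665, 0.746, 0.001]
contact_force: [-2.2, -0.2, 6.0]
opening: 20.8
grip_force: 63.3
```

Request:
{"op": "arm_command", "data": {"moves": [{"tx": 3.2,"ty": 0,"tz": 0.03,"ax": 0,"ay": -0.02,"az": 0},{"tx": 3.2,"ty": 0,"tz": 0,"ax": 0,"ay": -0.02,"az": 0},{"tx": 3.2,"ty": 0,"tz": -0.03,"ax": 0,"ay": -0.02,"az": 0},{"tx": 3.2,"ty": 0,"tz": -0.05,"ax": 0,"ay": -0.02,"az": 0},{"tx": 0,"ty": 0,"tz": 0,"ax": 0,"ay": 0,"az": 0}]}}

```text
time: 13.2
position: [583.0, 172.3, 223.2]
orientation: [0.031, 0.665, 0.746, -0.026]
contact_force: [-1.6, -0.5, 6.6]
opening: 21.1
grip_force: 63.4
```

```bash
python3 -c "from err import *;report(.08,(584,158.6,65.2))"
```

```text
13.2 pos [583.  172.3 223.2] tgt [582.6 171.2 223.2] d in tool [-1.  -0.6  0.1] rotvec tool [0.003  0.0014 0.0015]
F [-1.6 -0.5  6.6] M [-0.37  0.55 -0.07] gauge origin [584.9 159.5  65.2] lean 0.0814
```

Request:
{"op": "arm_command", "data": {"moves": [{"tx": 4.7,"ty": 0,"tz": -0.11,"ax": 0,"ay": -0.03,"az": 0},{"tx": 4.7,"ty": 0,"tz": -0.16,"ax": 0,"ay": -0.03,"az": 0},{"tx": 4.7,"ty": 0,"tz": -0.22,"ax": 0,"ay": -0.03,"az": 0},{"tx": 4.7,"ty": 0,"tz": -0.27,"ax": 0,"ay": -0.03,"az": 0},{"tx": 0,"ty": 0,"tz": 0,"ax": 0,"ay": 0,"az": 0}]}}

```text
time: 13.7
position: [580.8, 191.5, 221.0]
orientation: [0.076, 0.661, 0.743, -0.067]
contact_force: [-2.3, -0.9, 6.5]
opening: 20.9
grip_force: 63.5
```

```bash
python3 -c "from err import *;report(.2,(584,158.8,66.3))"
```

```text
13.7 pos [580.8 191.5 221. ] tgt [580.4 190.1 221.6] d in tool [-1.5 -0.5 -0.4] rotvec tool [0.0025 0.0031 0.002 ]
F [-2.3 -0.9  6.5] M [-0.44  0.28 -0.08] gauge origin [584.8 159.8  65.7] lean 0.2031
```

Request:
{"op": "arm_command", "data": {"moves": [{"tx": 4.7,"ty": 0,"tz": -0.33,"ax": 0,"ay": -0.03,"az": 0},{"tx": 4.7,"ty": 0,"tz": -0.38,"ax": 0,"ay": -0.03,"az": 0},{"tx": 4.7,"ty": 0,"tz": -0.44,"ax": 0,"ay": -0.03,"az": 0},{"tx": 4.7,"ty": 0,"tz": -0.5,"ax": 0,"ay": -0.03,"az": 0},{"tx": 0,"ty": 0,"tz": 0,"ax": 0,"ay": 0,"az": 0}]}}

```text
time: 14.2
position: [578.4, 210.0, 217.1]
orientation: [0.12, 0.656, 0.737, -0.106]
contact_force: [-0.4, 0.5, -0.3]
opening: 20.8
grip_force: 62.5
```

```bash
python3 -c "from err import *;report(.32,(584,159.2,67))"
```

```text
14.2 pos [578.4 210.  217.1] tgt [578.3 208.7 217.5] d in tool [-1.3 -0.3  0. ] rotvec tool [0.0012 0.0022 0.0021]
F [-0.4  0.5 -0.3] M [ 0.48 -0.05  0.03] gauge origin [584.3 160.2  66.7] lean 0.3222
```

Request:
{"op": "arm_command", "data": {"moves": [{"tx": 0,"ty": 0,"tz": 0.4,"ax": 0,"ay": 0,"az": 0},{"tx": 4.6,"ty": 0,"tz": -0.35,"ax": 0,"ay": -0.03,"az": 0},{"tx": 4.6,"ty": 0,"tz": -0.4,"ax": 0,"ay": -0.03,"az": 0},{"tx": 0,"ty": 0,"tz": 0,"ax": 0,"ay": 0,"az": 0}]}}

```text
time: 14.6
position: [577.6, 218.2, 215.1]
orientation: [0.143, 0.653, 0.733, -0.126]
contact_force: [-0.6, -0.5, 3.3]
opening: 20.9
grip_force: 62.8
```

```bash
python3 -c "from err import *;report(.412,(584,159.9,68))"
```

```text
14.6 pos [577.6 218.2 215.1] tgt [576.8 223.  213.2] d in tool [ 5.1 -0.2 -0.1] rotvec tool [ 0.002  -0.0291  0.001 ]
F [-0.6 -0.5  3.3] M [-0.04  0.1  -0.01] gauge origin [584.6 159.4  68.1] lean 0.3829
```

Request:
{"op": "arm_command", "data": {"moves": [{"tx": 2.3,"ty": 0,"tz": -0.25,"ax": 0,"ay": -0.0145,"az": 0},{"tx": 2.3,"ty": 0,"tz": -0.25,"ax": 0,"ay": -0.0145,"az": 0},{"tx": 0,"ty": 0,"tz": 0,"ax": 0,"ay": 0,"az": 0},{"tx": 0,"ty": 0,"tz": 0,"ax": 0,"ay": 0,"az": 0},{"tx": 0,"ty": 0,"tz": 0,"ax": 0,"ay": 0,"az": 0}]}}

```text
time: 15.1
position: [577.2, 221.9, 214.0]
orientation: [0.152, 0.652, 0.731, -0.134]
contact_force: [-0.1, 2.0, 0.5]
opening: 21.0
grip_force: 62.8
```

Request:
{"op": "arm_command", "data": {"moves": [{"tx": 0,"ty": 0,"tz": 0,"ax": 0,"ay": 0,"az": 0},{"tx": 0,"ty": 0,"tz": 0,"ax": 0,"ay": 0,"az": 0},{"tx": 0,"ty": 0,"tz": 0,"ax": 0,"ay": 0,"az": 0},{"tx": 0,"ty": 0,"tz": 0,"ax": 0,"ay": 0,"az": 0},{"tx": 0,"ty": 0,"tz": 0,"ax": 0,"ay": 0,"az": 0}]}}

```text
time: 15.6
position: [577.2, 221.9, 214.0]
orientation: [0.152, 0.652, 0.731, -0.135]
contact_force: [-0.2, 1.5, 1.2]
opening: 20.9
grip_force: 62.8
```

Request:
{"op": "arm_command", "data": {"moves": [{"tx": 0,"ty": 0,"tz": 0,"ax": 0,"ay": 0,"az": 0},{"tx": 0,"ty": 0,"tz": 0,"ax": 0,"ay": 0,"az": 0},{"tx": 0,"ty": 0,"tz": 0,"ax": 0,"ay": 0,"az": 0},{"tx": 0,"ty": 0,"tz": 0,"ax": 0,"ay": 0,"az": 0},{"tx": 0,"ty": 0,"tz": 0,"ax": 0,"ay": 0,"az": 0}]}}

```text
time: 16.1
position: [577.2, 221.9, 214.0]
orientation: [0.152, 0.652, 0.731, -0.135]
contact_force: [-0.6, 2.0, 1.4]
opening: 20.7
grip_force: 62.8
```

Run:
```python
from err import *
from fit import fit
report(.412,(584,159.9,68))
s=ctrl.sense();Rg,o=gpose(s);cs=[cap("scene") for _ in range(8)];c=cs[0]
c["f"]=np.mean([k["f"].astype(np.float32) for k in cs],0).astype(np.uint8)
A=cv2.resize(rect(c,Rg,o),(400,400));u,v=proj(c,o)[0].astype(int)
B=cv2.resize(c["f"][v-50:v+50,u-50:u+50],(400,400),interpolation=cv2.INTER_CUBIC);cv2.imwrite("pics/end.png",np.hstack([A,B]))
t=cap("top");m=ctrl.silhouettes("top","log")[0]["pixels"].astype(np.float32)
aa=np.linspace(0,np.pi,30);p=np.concatenate([np.c_[0*aa+x,59*np.cos(aa),64*np.sin(aa)] for x in(-230,90)])
from fit import render,pose
for dx,dy,dw in((0,0,0),(3,0,0),(-3,0,0),(0,3,0),(0,-3,0),(0,0,.02),(0,0,-.02)):
    q=render(t,pose([p],584.3+dx,158.6+dy,.115+dw));print(dx,dy,dw,((q>.5)&(m<.5)).sum(),((q<.5)&(m>.5)).sum())
```

```text
16.1 pos [577.2 221.9 214. ] tgt [576.8 223.  213.2] d in tool [ 1.3 -0.3  0.3] rotvec tool [ 0.0018 -0.0028 -0.    ]
F [-0.6  2.   1.4] M [ 0.84  0.08 -0.  ] gauge origin [584.6 159.3  68.6] lean 0.4092
0 0 0 734 33
3 0 0 757 63
-3 0 0 770 65
0 3 0 809 111
0 -3 0 796 103
0 0 0.02 791 86
0 0 -0.02 774 72
```

View pics/end.png

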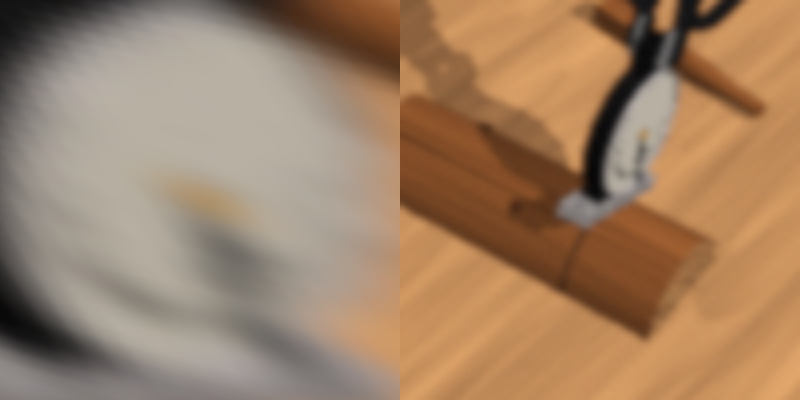

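The raw crop shows the needle running from the hub (643,133) straight into the tab (640,180); the bar covers the line and the log hasn't moved. One check that the gauge did not turn in the grip.

Run:
```python
from err import *
from fit import gauge_parts,render
s=ctrl.sense();Rg,o=gpose(s);P=gauge_parts()
tcp=np.array([0,0,150.])
V=[]
for n,cnt in(("scene",1),("top",1)):
    c=cap(n);d=[k for k in ctrl.silhouettes(n,"gauge")];pr=proj(c,Rg@[0,0,74]+o)[0]
    d=min(d,key=lambda k:np.hypot(k["extent"][0]-pr[0],k["extent"][1]-pr[1]));print(n,pr,d["extent"],d["score"]);V.append((c,d["pixels"].astype(np.float32)))
def sil(c,m,dl,t):
    D=R.from_euler('x',-dl).as_matrix()
    q=render(c,[((p-tcp)@D.T+tcp)@Rg.T+o+t for p in P]);return 1-np.minimum(q,m).sum()/np.maximum(q,m).sum()
from scipy.optimize import minimize
for i,(c,m) in enumerate(V):
    for dl in np.arange(-.12,.121,.03):
        r=min(sil(c,m,dl,np.array([x,y,0.])) for x in(-3,0,3) for y in(-3,0,3));print(i,round(dl,2),round(r,3),round(sil(c,m,dl,0),3))
# needle vs tab in dial image: pixel predictions and dark centroid of each
c=V[0][0];cs=[cap("scene")["f"].astype(np.float32) for _ in range(6)];g=np.mean(cs,0).mean(2)
from scipy.ndimage import map_coordinates
for r in(14,18,22,26,30,34,38,42,46,49,52):
    a=np.linspace(.41-.5,.41+.5,101);X=np.c_[0*a+14,r*np.sin(a),74-r*np.cos(a)]@Rg.T+o;uv=proj(c,X);v=map_coordinates(g,[uv[:,1],uv[:,0]],order=3)
    w=np.clip(np.percentile(v,40)-v,0,None)**2;print(r,"min at",a[v.argmin()].round(3),"cent",((a*w).sum()/w.sum()).round(3),v.min().round(),np.median(v).round())
```

```text
scene [292.71466424 174.71651015] [289.9, 175.1, 29.9, 48.4] 0.66
top [205.18003323 177.34490984] [211.4, 177.7, 59.6, 24.2] 0.75
0 -0.12 0.135 0.182
0 -0.09 0.128 0.157
0 -0.06 0.117 0.138
0 -0.03 0.119 0.122
0 0.0 0.123 0.123
0 0.03 0.125 0.131
0 0.06 0.127 0.147
0 0.09 0.132 0.172
0 0.12 0.143 0.196
1 -0.12 0.199 0.253
1 -0.09 0.177 0.22
1 -0.06 0.162 0.189
1 -0.03 0.162 0.168
1 0.0 0.17 0.17
1 0.03 0.179 0.179
1 0.06 0.193 0.193
1 0.09 0.209 0.21
1 0.12 0.226 0.228
14 min at 0.39 cent 0.385 116.0 124.0
18 min at 0.5 cent 0.485 109.0 122.0
22 min at 0.57 cent 0.553 109.0 121.0
26 min at 0.56 cent 0.547 114.0 122.0
30 min at 0.5 cent 0.505 118.0 128.0
34 min at 0.52 cent 0.523 125.0 136.0
38 min at 0.33 cent 0.334 128.0 135.0
42 min at 0.36 cent 0.357 119.0 142.0
46 min at 0.41 cent 0.411 112.0 150.0
49 min at 0.45 cent 0.448 110.0 155.0
52 min at 0.48 cent 0.481 109.0 157.0
```

The silhouettes are too coarse to decide this (about ±0.03). The wrist camera sees the base end from close by, so I'm checking there.

Run:
```python
from err import *
from fit import gauge_parts
s=ctrl.sense();Rg,o=gpose(s);c=cap("wrist");f=c["f"].copy();P=gauge_parts();tcp=np.array([0,0,150.])
for dl,col in((-.04,(255,0,0)),(0,(0,255,0)),(.04,(0,0,255))):
    D=R.from_euler('x',-dl).as_matrix();X=lambda p:((np.array(p,float)-tcp)@D.T+tcp)@Rg.T+o
    cv2.polylines(f,[proj(c,X([[15,65,14],[-15,65,14]])).round().astype(np.int32)],False,col,1)
    cv2.polylines(f,[proj(c,X([[15,65,0],[-15,65,0]])).round().astype(np.int32)],False,col,1)
    print(dl,proj(c,X([[0,65,14],[0,65,0]])).round(1).tolist())
u,v=proj(c,Rg@[0,65,7]+o)[0].astype(int);print(u,v)
x0=max(0,min(u-64,512-128));y0=max(0,min(v-64,384-128))
cut=lambda a:cv2.resize(a[y0:y0+128,x0:x0+128],(400,400),interpolation=cv2.INTER_NEAREST)
print(x0,y0);cv2.imwrite("pics/w9.png",np.hstack([cut(f),cut(c["f"])]))
```

```text
-0.04 [[253.2, 112.4], [253.3, 112.1]]
0 [[253.3, 118.3], [253.3, 118.3]]
0.04 [[253.3, 124.1], [253.3, 124.4]]
253 118
189 54
```

View pics/w9.png

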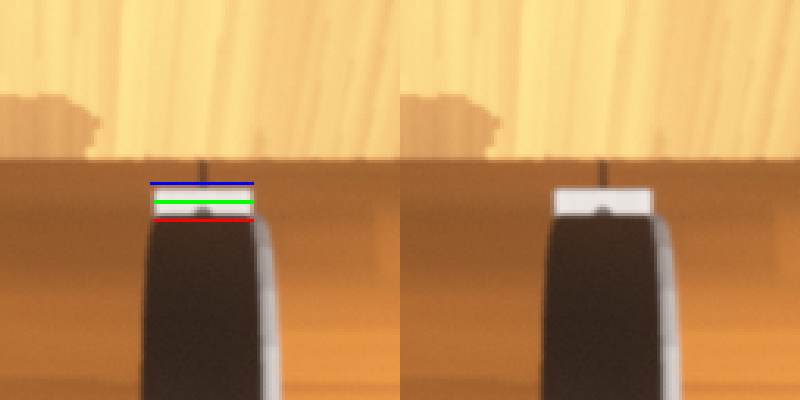

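The pencil line comes out exactly at the bar's middle (603,175). The bar end sits about 4 px above the prediction, so I'm solving for offset versus rotation using the case edge too.

Run:
```python
from err import *
from fit import gauge_parts
s=ctrl.sense();Rg,o=gpose(s);c=cap("wrist");P=gauge_parts();tcp=np.array([0,0,150.])
g=c["f"].astype(float).mean(2);print(g[108:130,247:260].mean(1).round().tolist());print("sat below bar",g[150:260:6,253].round().tolist())
a=np.linspace(0,2*np.pi,720);cyl=np.c_[0*a,60*np.cos(a),74+60*np.sin(a)]
def pr(dl,e):
    D=R.from_euler('x',-dl).as_matrix();X=lambda p:((np.array(p,float)-tcp)@D.T+tcp+[0,e,0])@Rg.T+o
    return np.array([proj(c,X([[0,65,14],[0,65,0]]))[:,1].min(),proj(c,X(cyl))[:,1].min(),*proj(c,X([[0,22,160]]))[:,1]])
b=pr(0,0);print(b,"d/drad",(pr(.01,0)-b)/.01,"d/mm",pr(0,1)-b)
```

```text
[100.0, 99.0, 99.0, 99.0, 100.0, 118.0, 172.0, 219.0, 229.0, 230.0, 229.0, 222.0, 204.0, 177.0, 120.0, 67.0, 50.0, 48.0, 48.0, 47.0, 47.0, 46.0]
sat below bar [39.0, 39.0, 40.0, 41.0, 41.0, 44.0, 45.0, 44.0, 34.0, 37.0, 38.0, 41.0, 41.0, 42.0, 39.0, 38.0, 37.0, 38.0, 37.0]
[118.28465255 125.06237624 211.6990795 ] d/drad [146.38505502 103.55329188 -35.2937036 ] d/mm [-1.07829206 -1.36844405 -1.99405466]
```

Run:
```python
from err import *
from fit import gauge_parts
from scipy.optimize import least_squares
s=ctrl.sense();raw=ctrl.capture("wrist");Tt=np.array(raw["T_tool_cam"]);K=np.array(raw["camera_matrix"])
g=raw["frame"].astype(float).mean(2);print(g[195:235,253].round().tolist());print(np.round(Tt,3).tolist())
a=np.linspace(0,2*np.pi,720);cyl=np.c_[0*a,60*np.cos(a),74+60*np.sin(a)]
def cam(pos,Rt,b):
    T=np.eye(4);T[:3,:3]=Rt;T[:3,3]=pos;C=Tt.copy();C[:3,:3]=C[:3,:3]@R.from_euler('x',b).as_matrix()
    W=np.linalg.inv(T@C);return dict(K=K,R=W[:3,:3],t=W[:3,3])
# before grasp: upright gauge on bench, along-y offset e (from 508,-265.5), camera pitch b
R2=np.array([[-.216,.976,0],[.976,.216,0],[0,0,-1.]]);G=R.from_euler('z',.215).as_matrix()
def f2(v):
    c=cam([505.525,-271.56,253.258],R2,v[1]);X=lambda p:(np.array(p,float)+[0,v[0],0])@G.T+[508,-265.5,0]
    cy=proj(c,X(cyl))[:,1];return np.array([proj(c,X([[0,65,0]]))[0,1],proj(c,X([[0,65,14]]))[0,1],cy.min(),max(cy.max(),proj(c,X([[0,-22,160]]))[0,1])])
print("pred e=0,b=0",f2([0,0]),f2([1,0]),f2([0,.01]))
m=np.array([112.6,115.3,119.1,225.8])
r=least_squares(lambda v:(f2(v)-m)[[0,2,3]],[0,0],x_scale=[1,.01]);print(r.x,r.fun)
Rg,o=gpose(s);tcp=np.array([0,0,150.])
def f3(v,b):
    c=cam(s["position"],q2R(s["orientation"]),b);D=R.from_euler('x',-v[0]).as_matrix();X=lambda p:((np.array(p,float)-tcp)@D.T+tcp+[0,v[1],0])@Rg.T+o
    return np.array([proj(c,X([[0,65,14],[0,65,0]]))[:,1].min(),proj(c,X(cyl))[:,1].min()])
for b in(0,r.x[1]): print(b,least_squares(lambda v:f3(v,b)-[113.9,121.7],[0,0],x_scale=[.01,1]).x)
```

```text
[35.0, 35.0, 36.0, 36.0, 35.0, 36.0, 37.0, 36.0, 36.0, 34.0, 36.0, 38.0, 37.0, 37.0, 38.0, 36.0, 36.0, 37.0, 40.0, 39.0, 39.0, 41.0, 39.0, 40.0, 42.0, 40.0, 41.0, 40.0, 41.0, 42.0, 40.0, 40.0, 39.0, 42.0, 39.0, 40.0, 39.0, 40.0, 41.0, 39.0]
[[0.0, -0.965, -0.261, 64.627], [1.0, 0.0, -0.001, 0.645], [0.001, -0.261, 0.965, -120.891], [0.0, 0.0, 0.0, 1.0]]
pred e=0,b=0 [114.25384833 114.08078848 117.94405049 224.99669343] [113.48307955 113.27977363 116.98897356 224.16266093] [117.12700356 116.95491678 120.79698775 227.7066044 ]
[-15.3113221   -0.04570415] [ 0.27698317  0.28969865 -0.60097157]
0 [-0.02471403  0.57271532]
-0.04570414965208704 [ 0.01985225 -5.53103829]
```

Two independent cues (the wrist view, and the silhouettes' slight preference) say the gauge sits about 0.027 rad back in the grip, so it really leans about 0.382 against the tab at about 0.412. Rolling a little further and measuring again from the wrist.

Request:
{"op": "arm_command", "data": {"moves": [{"tx": 2.2,"ty": 0,"tz": -0.3,"ax": 0,"ay": -0.014,"az": 0},{"tx": 2.2,"ty": 0,"tz": -0.3,"ax": 0,"ay": -0.014,"az": 0},{"tx": 0,"ty": 0,"tz": 0,"ax": 0,"ay": 0,"az": 0},{"tx": 0,"ty": 0,"tz": 0,"ax": 0,"ay": 0,"az": 0},{"tx": 0,"ty": 0,"tz": 0,"ax": 0,"ay": 0,"az": 0}]}}

```text
time: 17.75
position: [576.7, 226.2, 212.7]
orientation: [0.162, 0.65, 0.729, -0.144]
contact_force: [-0.4, 2.0, 0.8]
opening: 21.1
grip_force: 62.8
```

```bash
cat > slip.py <<'E'
from err import *
from scipy.optimize import least_squares
report(.44,(584,160,68.5))
s=ctrl.sense();c=cap("wrist");fr=[c["f"]]+[cap("wrist")["f"] for _ in range(3)]
g=np.mean([f.astype(float).mean(2) for f in fr],0)[:,247:260].mean(1)
a=np.linspace(0,2*np.pi,720);cyl=np.c_[0*a,60*np.cos(a),74+60*np.sin(a)]
Rg,o=gpose(s);tcp=np.array([0,0,150.])
def f3(v):
    D=R.from_euler('x',-v[0]).as_matrix();X=lambda p:((np.array(p,float)-tcp)@D.T+tcp+[0,v[1],0])@Rg.T+o
    return np.array([proj(c,X([[0,65,14],[0,65,0]]))[:,1].min(),proj(c,X(cyl))[:,1].min()])
i=95+g[95:130].argmax(); k=i
while g[k]>165:k-=1
up=k+(165-g[k])/(g[k+1]-g[k])
k=i
while g[k]>135:k+=1
dn=k-1+(g[k-1]-135)/(g[k-1]-g[k]);print("rows",up,dn)
v=least_squares(lambda v:f3(v)-[up,dn],[0,0],x_scale=[.01,1]).x
w=[least_squares(lambda v:(f3([v[0],.3])-[up,dn])[j],[0],x_scale=.01).x[0] for j in(0,1)]
print("slip,off",v.round(4),"slip at off=.3",np.round(w,4))
E
python3 slip.py
```

```text
17.75 pos [576.7 226.2 212.7] tgt [576.3 227.1 211.9] d in tool [ 1.2 -0.3  0.4] rotvec tool [ 0.0018 -0.0027  0.0001]
F [-0.4  2.   0.8] M [ 0.64 -0.01  0.04] gauge origin [584.6 159.5  69.2] lean 0.4373
rows 114.20220827018835 121.93428063943162
slip,off [-0.0231  0.5217] slip at off=.3 [-0.0245 -0.026 ]
```

Lean is now about 0.413 with the slip estimate stable at -0.024. One independent check: render the earlier front view of the dial (needle hanging plumb) into the scene image and fit the slip.

```bash
cat > photo.py <<'E'
from err import *
from scipy.optimize import least_squares
c1=np.load("c1.npy",allow_pickle=True).item()
s1=dict(position=np.array([608.00487463,-312.86007622,518.85925699]),orientation=[0.22237242,0.81460448,0.5175302,0.13832045])
A=rect(c1,*gpose(s1)).astype(np.float32).mean(2)
cx,cy=264.4,260.; yy,xx=np.mgrid[:520,:520].astype(np.float32)
mask=((abs(xx-cx)<42)&(yy>cy+15)&(yy<cy+195)&(np.hypot(xx-cx,yy-cy)<186)).astype(np.uint8)
D=cv2.inpaint(A.astype(np.uint8),mask,5,cv2.INPAINT_TELEA).astype(np.float32); N=(A-D)*mask
def tex(psi):  # needle turned towards +y (right) by psi
    M=cv2.getRotationMatrix2D((cx,cy),np.degrees(psi),1); return D+cv2.warpAffine(N,M,(520,520))
s=ctrl.sense();Rg,o=gpose(s);cs=[cap("scene") for _ in range(12)];c=cs[0]
I=np.mean([k["f"].astype(np.float32) for k in cs],0).mean(2)
h=65;tcp=np.array([0,0,150.]);lean=np.arcsin(np.hypot(*(Rg[:2,2])))
inner=(np.hypot(xx-cx,yy-cy)<210).astype(np.float32)
def model(v,psi=None,sg=None):
    D_=R.from_euler('x',-v[0]).as_matrix()
    q=((np.array([[14,y,74+z] for y,z in((-h,h),(h,h),(h,-h),(-h,-h))],float)-tcp)@D_.T+tcp)@Rg.T+o
    p=(proj(c,q)+[v[1],v[2]])*4+1.5
    H=cv2.getPerspectiveTransform(np.float32([[0,0],[520,0],[520,520],[0,520]]),p.astype(np.float32))
    t=tex(lean+v[0] if psi is None else psi)
    f=lambda a:cv2.resize(cv2.warpPerspective(cv2.GaussianBlur(a,(0,0),4),H,(2048,1536)),(512,384),interpolation=cv2.INTER_AREA)
    return cv2.GaussianBlur(f(t),(0,0),abs(v[3])+.05),f(inner)
def res(v,psi=None):
    m,w=model(v,psi);k=w>.9;a=np.c_[m[k],np.ones(k.sum())];co=np.linalg.lstsq(a,I[k],rcond=None)[0];return a@co-I[k],co
# tie: needle plumb angle psi free, dial pose shift free, slip fixed 0 -> psi directly measured on dial
best=[]
for psi in np.arange(.30,.541,.02):
    vs=[]
    from scipy.optimize import minimize
    r=minimize(lambda u:np.mean(res([-.02,u[0],u[1],u[2]],psi)[0]**2),[0,0,.6],method='Nelder-Mead',options=dict(maxiter=120,initial_simplex=[[0,0,.6],[1,0,.6],[0,1,.6],[0,0,1]]))
    best.append(r.fun);print(round(psi,2),round(r.fun,2),r.x.round(2))
p=np.polyfit(np.arange(.30,.541,.02),best,2);print("needle at",-p[1]/2/p[0],"tool lean",lean)
E
python3 photo.py
```

```text
0.3 28.53 [ 0.15 -0.33  0.81]
0.32 26.99 [ 0.06 -0.53  0.84]
0.34 26.3 [ 0.04 -0.53  0.84]
0.36 25.99 [-0.03 -0.46  0.83]
0.38 25.79 [-0.06 -0.42  0.82]
0.4 25.73 [-0.11 -0.35  0.82]
0.42 25.95 [-0.15 -0.28  0.81]
0.44 26.88 [-0.2  -0.31  0.8 ]
0.46 27.64 [-0.22 -0.37  0.81]
0.48 27.92 [-0.26 -0.48  0.83]
0.5 29.05 [-0.31 -0.29  0.82]
0.52 30.39 [-0.36 -0.23  0.82]
0.54 32.1 [-0.39 -0.2   0.83]
needle at 0.39060426098162426 tool lean 0.4370263531786047
```

Photometric fit: the needle is at 0.39–0.41, against the tab at about 0.41. They agree and the force is steady, so I'm handing in.

```bash
python3 -c "
from err import *
report(.44,(584,160,68.5)); print(ctrl.sign_off())"
```

```text
18.55 pos [576.7 226.2 212.7] tgt [576.3 227.1 211.9] d in tool [ 1.2 -0.3  0.4] rotvec tool [ 0.0018 -0.0028  0.    ]
F [0.3 1.3 0.7] M [ 0.72 -0.03  0.03] gauge origin [584.6 159.5  69.2] lean 0.4372
the job is handed in; nothing more can be done
None
```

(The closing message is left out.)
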